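# Open the large touch-latch case

## Task

Open the larger of the two spring-lid cases without grasping anything: with a fingertip press the front of its lid down until the catch lets go, let the lid spring ajar by itself, then push the lid up and back with the outside of the fingers until it stands upright or beyond. Leave the smaller case shut, do not lift or shove the cases, leave the tools and parts on the bench alone, and finish clear of everything.

Things in the scene. Friction and masses are not known exactly. Their poses are not given: they have to be found in the camera images.
- large_case: the larger of two low grey steel cases with flat aluminium lids, 92 (its x) x 140 (its y) x 62 mm high shut, loose on the bench, about 2.5 kg. Origin: centre of its underside; its x points from the front (catch side, facing roughly to the robot) to the hinge at the back, z up. The rim is 46 mm high; the shut lid, an 8 mm plate of the case's outline, floats 8 mm above it.
- large_case_lid (a joint): large lid, hinged at the back, rad: 0 shut and latched; negative pressed in (rubber stop at -0.08, 6 mm at the pad); positive open (1.57 upright, stop 1.75). Pressing the pad takes 3 to 5 N; pressed to the stop (catch lets go near -0.05) and released, it springs up by itself to about 0.85 and waits on a stiff hinge. Then 1 to 3 N, up and back along the edge's arc, move it; it stays where left.
- large_case_pad (a point): where to press: centre of the round 20 mm pad on top of the large lid, 16 mm behind its front edge, midway along it, 72 mm from the hinge line. x, y axes along the lid, moves with the lid
- large_case_edge (a point): middle of the front edge of the large lid, at mid-thickness, 88 mm from the hinge line; moves with the lid
- large_case_hinge (a point): middle of the hinge line of the large case, 42 mm behind the case's centre and 58 mm above its underside; the lid turns about this point's y axis
- small_case: the smaller case of the same make, 76 x 96 x 62 mm, to be left shut. Origin: centre of its underside, axes as for the large one
- small_case_lid (a joint): lid of the small case, same catch: 0 = shut
- spanner: steel open-end spanner, 26 x 134 x 6 mm, lying flat; origin under its middle; loose, leave alone
- tee: small black tee fitting, 31 x 48 x 14 mm; origin under its middle; loose, leave alone
- tin: round red tin, 63 mm across, 36 mm high; origin at the centre of its underside; loose, leave alone
- pen: white marker with a black cap, 16 x 124 x 17 mm, lying; origin under its middle; loose, leave alone
- bush: small turned bush standing on its flange, 27 mm across, 21 mm high; origin at the centre of its underside; loose, leave alone

How it is judged (in metres and radians):
On the way, in this order (a step that is already met when the one before it is completed fails the run):
1. the lid of the large case is pressed in by the fingers (value of joint large_case_lid below -0.03 rad and contact force between the fingers and large_case above 0.5 N), for 0.05 s.
2. the lid has sprung ajar by itself: 0.3 to 1.2 rad, untouched (value of joint large_case_lid between 0.3 and 1.2 rad and contact force between each of the arm, the fingers and large_case below 0.1 N), for 0.2 s.
At the end, for the whole second after the job is handed in: The lid of the large case stands at rest at 1.4 rad (80 degrees) or more; the large case stands flat within 25 mm of where it was, the small case too and shut (under 0.05 rad) (value of joint large_case_lid above 1.4 rad and velocity of joint large_case_lid between -0.1 and 0.1 rad/s and value of joint small_case_lid below 0.05 rad and distance of each of large_case, small_case from where it was at the start of the episode below 0.025 m and angle between large_case's own z axis and vertical below 0.05 rad); the robot touches nothing.
It fails at once if a case is shoved or lifted by more than 25 mm (distance of any of large_case, small_case from where it was at the start of the episode above 0.025 m).
It fails at once if a case is lifted off the bench (more than 8 mm) (height (world z) of any of large_case, small_case above 0.008 m).
It fails at once if the small case opens (value of joint small_case_lid above 0.05 rad).
It fails at once if a tool or part on the bench is moved by more than 30 mm (distance of any of spanner, tee, tin, pen, bush from where it was at the start of the episode above 0.03 m).
It also fails if it takes over 40 s, if anything falls off the work surface, if the arm or the gripper's body presses on something with over 40 N, if the wrist force passes 120 N, or if a joint passes its speed limit or range.

## Robot

A 6-joint arm with a two-finger parallel gripper is mounted at the origin on a cart in front of the work surface, level with it; the furniture and walls round the work are solid. World frame = base frame: x ahead of the robot, y to its left, z up, the work surface at z = 0. Lengths are in mm, angles in rad, forces in N, time in s.
With the tool pointing down it reaches from about 275 to 725 mm from the base axis. Payload 15.9 kg.
Tool frame: the origin (TCP) lies midway between the tips of the shut fingers; the grasp point (between the pads) lies 19 mm behind it; x points along the fingers, z is the direction in which the jaws open and shut, and the axes are right-handed (so a half turn about x gives the same grasp; the last joint's range is limited). The gripper opens to 85 mm and grips with 20 to 120 N. Pads are 22 mm wide; open, the fingers measure 114 mm over their backs; the gripper's body (76 mm by 85 mm) begins 54 mm behind the grasp point. The pads swing forward as they close: fully open they stand 13 mm farther back than shut.
Start: joints at [1.338, 0.213, -0.034, 1.323, 0, 1.571], TCP at [115.346, 486.498, 206.506] pointing down, gripper open.
Joint ranges: [-2.98, 2.98], [-0.74, 1.72], [-1.14, 1.35], [-2.1, 2.04], [-1.57, 1.44], [-3.14, 3.14]. Speed limits (rad/s): [1.89, 1.89, 2.39, 2.57, 3.14, 3.14].

## Interface

Orientations are given as a unit quaternion [w, x, y, z].
In Python, from workcell import * gives the robot as it stands.
- The arm moves only by the tool carry_out, never from a script. Its argument "commands" is a list of rows, each a list of 7 numbers: the turn, a rotation vector about the world's x, y, z in rad, then the shift along the world's x, y, z in m, then the finger opening in m, from 0 to 0.0854. A call has 1 to 20 rows; each row is the pose to reach, as a shift and turn from the pose measured when the call began; what a row does not reach only later rows make up. A row lasts 1/8 s, in which the tool goes at most 62.5 mm and 10.7 degrees, less where a joint would pass 70% of its speed; a pose out of reach is approached as far as the arm can. A call with a gripper value outside its range is refused whole. The fingers move at their own pace and stop on an object; "force" is the grip in N (left out, the last holds). Time passes only in rows, so rows that repeat a pose let the fingers close. It gives the time, the measured TCP pose, the force and the opening at its end, in the units of the state.
- observe(): the state, without advancing time (a new reading comes with each control period).
- capture(name): name is "scene" or "top"; returns a dict with "frame" (400x640x3 uint8, blue, green, red), "mtx" (3x3 intrinsics, pixels), "k1" (the pictures are not rectified: a ray, as slopes to the right and down, at radius r is drawn at 1 + k1 r^2 times it, then the intrinsics apply), "extrinsics" (4x4, takes a point from world to camera coordinates). Camera axes: x right, y down, z forward; pixel columns grow to the right and rows downward; lengths in mm; the calibration is good to about 2 mm. A picture is of the moment at which its call begins. There is no depth.
- job_done(): hands the job in, once; it reports no verdict.
Trained networks look in a picture, given as the dict that the camera call returned (one of the last four; its "shot" number tells which), for a name from the list of things; names that differ only in an ending like _2 or _b are one class to them, and where a whole thing is asked for, a point or a joint stands for the part that bears it (a point fixed in the world has none). Each returns a list of dicts, best first, with "conf" (0 to 1); they miss things now and then, are a little off and sometimes report something else, mostly with a low value. They report only what shows in the picture. A call takes as long as a camera call.
- spot_in(picture, query): "uv" ([column, row] in pixels, amid what is visible of it).
- tip_of(picture, query): "uv" ([column, row] in pixels: a listed point, or the origin of a listed thing).
The state is a dict: "clock": time; "q": joint angles; "qd": joint speeds; "joint_efforts": joint torques, N m; "eef_pos": TCP position; "ee_rot": TCP orientation; "force": force on the tool from outside, world axes, zero at the start; "wrist_torque": the same for the moment, N m; "finger_gap": finger opening in mm.
Only numpy, scipy, OpenCV 4.12 (cv2) and the standard library are available. Lean on these libraries where they do the work, as an engineer would, in place of code of your own. Each camera call takes 0.05 s, during which the arm holds its last target.

## Working session

There is one attempt and no reset: what is moved stays moved. The work goes in short steps, Python scripts to look and compute and a tool call to move; the robot and the scene stay as the last step left them, time stands still between calls to the robot, and variables do not carry over. Pictures are saved under pics/ and viewed, and the job is handed in when it is done.

Besides the shell and the picture viewer there is one more tool, called in YAML: its name, and indented under it one key for each argument. carry_out: Moves the arm, as the interface text tells. Its arguments: {"type":"object","properties":{"commands":{"type":"array","items":{"type":"array","items":{"type":"number"}}},"force":{"type":"number"}},"required":["commands"]}

```bash
ls; mkdir -p pics; python3 - <<'E'
from workcell import *
import cv2
s=observe(); print(s)
for n in ("scene","top"):
    p=capture(n); cv2.imwrite(f"pics/{n}0.png",p["frame"]); print(n,p["mtx"],p["k1"],p["extrinsics"],p["shot"])
    for q in ("large_case_pad","large_case_edge","large_case_hinge","large_case","small_case","spanner","tee","tin","pen","bush"):
        print(q,[(r["uv"],round(r["conf"],2)) for r in tip_of(p,q)[:3]])
E
```

```text
pics
{'clock': 0.0, 'q': array([ 1.33802161e+00,  2.13326888e-01, -3.50789497e-02,  1.32353539e+00,
       -1.46512399e-05,  1.57078358e+00]), 'qd': array([-0.00077824, -0.00048739,  0.00011578, -0.00030645,  0.00055389,
        0.00070393]), 'joint_efforts': array([-2.31157806e-03, -6.86157346e+01,  4.87120378e+01,  1.72054960e-02,
       -3.26567761e-04, -5.41744058e-06]), 'eef_pos': array([115.25279919, 486.12920253, 206.02294523]), 'ee_rot': array([ 0.5543625 , -0.43881351,  0.55499113,  0.43830329]), 'force': array([-0.03904171, -1.07396984,  0.91118766]), 'wrist_torque': array([-0.00031311,  0.04463651, -0.00332288]), 'finger_gap': 85.60632178766292}
scene [[369.74664601   0.         321.53632075]
 [  0.         369.74664601 194.23386824]
 [  0.           0.           1.        ]] -0.07784782082582622 [[ 7.16708138e-01 -6.97150169e-01  1.76376281e-02 -3.30415947e+02]
 [-4.83513069e-01 -5.14985131e-01 -7.07817368e-01  3.24194343e+02]
 [ 5.02538114e-01  4.98770445e-01 -7.06175252e-01  6.07039130e+02]
 [ 0.00000000e+00  0.00000000e+00  0.00000000e+00  1.00000000e+00]] 1
large_case
[... 495 characters left out ...]
65669e-03 -9.99985503e-01 -1.22417792e-03  5.90666148e+01]
 [-9.82833875e-01  5.37947734e-03 -1.84414306e-01  5.28459421e+02]
 [ 1.84418218e-01  2.36158215e-04 -9.82847834e-01  9.85587495e+02]
 [ 0.00000000e+00  0.00000000e+00  0.00000000e+00  1.00000000e+00]] 2
large_case_pad [([438.7, 185.9], 0.9)]
large_case_edge [([435.9, 192.7], 0.75), ([372.4, 256.8], 0.27)]
large_case_hinge [([441.4, 153.3], 0.68), ([241.6, 256.5], 0.2)]
large_case [([429.1, 179.1], 0.78)]
small_case [([245.0, 255.5], 0.89)]
spanner [([437.6, 194.3], 0.55), ([373.5, 258.6], 0.52), ([240.7, 252.2], 0.2)]
tee [([349.4, 245.7], 0.73)]
tin [([329.9, 268.0], 0.74)]
pen [([269.8, 171.5], 0.84)]
bush [([355.7, 152.3], 0.52)]
```

View pics/scene0.png

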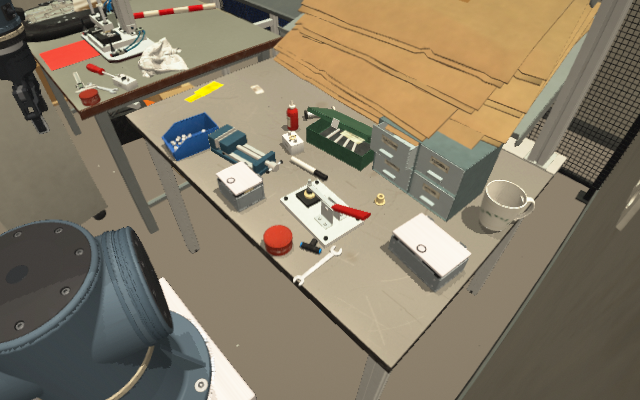

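View pics/top0.png

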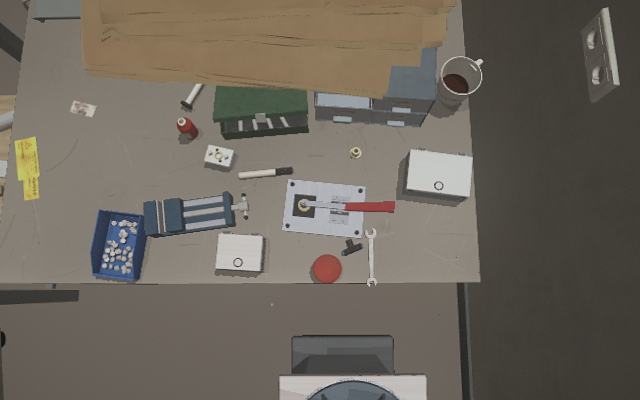

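```bash
cat > h.py <<'E'
import numpy as np, cv2
def pix2plane(p,uv,z):
    K,k1,E=p["mtx"],p["k1"],np.array(p["extrinsics"])
    d=np.array([k1,0,0,0,0.])
    n=cv2.undistortPoints(np.array([[uv]],float),K,d)[0,0]
    R,t=E[:3,:3],E[:3,3]; c=-R.T@t; r=R.T@np.array([n[0],n[1],1])
    return c+r*(z-c[2])/r[2]
def proj(p,X):
    E=np.array(p["extrinsics"]); 
    return cv2.projectPoints(np.array(X,float).reshape(-1,1,3),cv2.Rodrigues(E[:3,:3])[0],E[:3,3],p["mtx"],np.array([p["k1"],0,0,0,0.]))[0][:,0]
def case_pts(x,y,yaw,L=92,W=140):
    c,s=np.cos(yaw),np.sin(yaw); f=lambda a,b,z:[x+c*a-s*b,y+s*a+c*b,z]
    return [f(-L/2,-W/2,62),f(-L/2,W/2,62),f(L/2,W/2,62),f(L/2,-W/2,62),f(-L/2+16,0,62)]
E
python3 - <<'E'
from workcell import *
from h import *
import cv2
t=capture("top"); s=capture("scene")
for n,p,b in(("t",t,(395,135,90,80)),("s",s,(380,200,100,100))):
    x,y,w,h=b; cv2.imwrite(f"pics/c{n}.png",cv2.resize(p["frame"][y:y+h,x:x+w],None,fx=6,fy=6,interpolation=cv2.INTER_CUBIC))
print("c",pix2plane(t,(438.6,185.7),62), pix2plane(s,(421,249),62))
for q,z in (("tin",0),("tee",0),("spanner",0),("bush",0),("pen",0),("small_case",0)):
    r=tip_of(t,q)[0]; print(q,r["uv"],pix2plane(t,r["uv"],z).round())
E
```

```text
c [ 553.88277256 -192.9406124    62.        ] [ 554.42681201 -192.38727085   62.        ]
tin [331.6, 269.8] [376.  42.   0.]
tee [350.3, 249.0] [422.  -1.   0.]
spanner [371.7, 258.0] [401. -49.   0.]
bush [354.9, 151.7] [650. -15.   0.]
pen [269.2, 170.4] [606. 185.   0.]
small_case [241.8, 252.9] [414. 244.   0.]
```

View pics/ct.png

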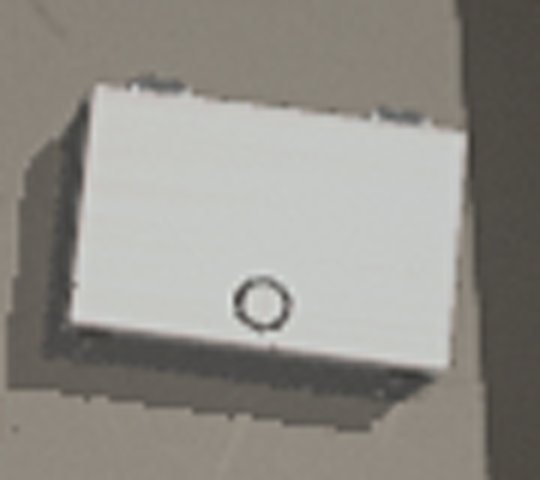

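View pics/cs.png

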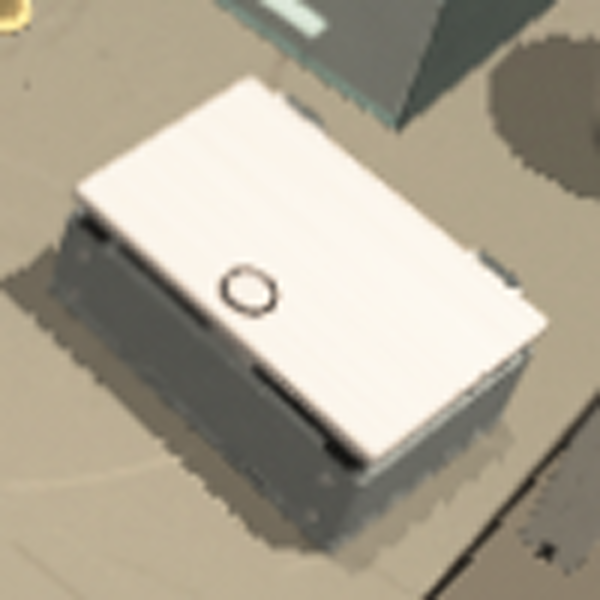

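```bash
python3 - <<'E'
from workcell import *
from h import *
from scipy.optimize import least_squares
t=capture("top"); s=capture("scene")
ct=np.array([(72,325),(447,369),(466,131),(93,86),(263,305)])/6+[395,135]
cs=np.array([(75,190),(365,467),(550,322),(250,76),(249,291)])/6+[380,200]
ct-= .4; cs-= .4
ct=ct[[1,0,3,2,4]]; cs=cs[[1,0,3,2,4]]
for use in ((1,1),(1,0),(0,1)):
    f=lambda v:np.r_[use[0]*(proj(t,case_pts(*v))-ct).ravel(),use[1]*(proj(s,case_pts(*v))-cs).ravel()]
    r=least_squares(f,[590,-190,-.1],x_scale=[10,10,.1]); print(r.x,np.abs(r.fun).max(),np.array(case_pts(*r.x)).round(1).tolist())
# drawers, mug base
for uv in ((374,124),(424,127)): print(pix2plane(t,uv,0).round())
E
```

```text
[ 5.83862559e+02 -1.96278912e+02 -1.37623772e-01] 1.3431180226721722 [[528.7, -259.3, 62.0], [547.9, -120.6, 62.0], [639.0, -133.3, 62.0], [619.8, -271.9, 62.0], [554.1, -192.2, 62.0]]
[ 5.83924593e+02 -1.96533581e+02 -1.28215536e-01] 0.69759772788791 [[529.4, -260.1, 62.0], [547.3, -121.2, 62.0], [638.5, -133.0, 62.0], [620.6, -271.8, 62.0], [554.2, -192.7, 62.0]]
[ 5.83896869e+02 -1.96083667e+02 -1.47839286e-01] 0.8354924826369938 [[528.1, -258.5, 62.0], [548.7, -120.1, 62.0], [639.7, -133.6, 62.0], [619.1, -272.1, 62.0], [554.2, -191.7, 62.0]]
[718. -62.   0.]
[ 710. -181.    0.]
```

```bash
python3 - <<'E'
from workcell import *
from h import *
from scipy.spatial.transform import Rotation as R
s=observe();q=s["ee_rot"]; print(R.from_quat(np.roll(q,-1)).as_matrix().round(3),s["clock"])
E
```

```text
[[ 0.    -0.973  0.231]
 [ 0.     0.231  0.973]
 [-1.    -0.     0.   ]] 1.6
```

carry_out:
  commands:
    - [0, 0, 0.097, 0.439, -0.678, 0, 0]
    - [0, 0, 0.097, 0.439, -0.678, 0, 0]
    - [0, 0, 0.097, 0.439, -0.678, 0, 0]
    - [0, 0, 0.097, 0.439, -0.678, 0, 0]
    - [0, 0, 0.097, 0.439, -0.678, 0, 0]
    - [0, 0, 0.097, 0.439, -0.678, 0, 0]
    - [0, 0, 0.097, 0.439, -0.678, 0, 0]
    - [0, 0, 0.097, 0.439, -0.678, 0, 0]
    - [0, 0, 0.097, 0.439, -0.678, 0, 0]
    - [0, 0, 0.097, 0.439, -0.678, 0, 0]
    - [0, 0, 0.097, 0.439, -0.678, 0, 0]
    - [0, 0, 0.097, 0.439, -0.678, 0, 0]
    - [0, 0, 0.097, 0.439, -0.678, 0, 0]
    - [0, 0, 0.097, 0.439, -0.678, 0, 0]
    - [0, 0, 0.097, 0.439, -0.678, -0.04, 0]
    - [0, 0, 0.097, 0.439, -0.678, -0.08, 0]
    - [0, 0, 0.097, 0.439, -0.678, -0.11, 0]
    - [0, 0, 0.097, 0.439, -0.678, -0.11, 0]
    - [0, 0, 0.097, 0.439, -0.678, -0.11, 0]
  force: 40

```text
clock: 3.98
eef_pos: [554.9, -191.3, 98.1]
ee_rot: [0.533, -0.466, 0.532, 0.465]
force: [0.4, 0.2, -0.1]
finger_gap: -0.1
```

```bash
python3 - <<'E'
from workcell import *
from h import *
s=observe(); print({k:np.round(v,3).tolist() for k,v in s.items()})
p=capture("scene");cv2.imwrite("pics/s1.png",cv2.resize(p["frame"][120:320,300:540],None,fx=3,fy=3))
E
```

```text
{'clock': 3.975, 'q': [-0.332, 0.429, -0.01, 1.13, 0.0, -0.197], 'qd': [-0.002, -0.007, 0.014, -0.002, -0.002, -0.002], 'joint_efforts': [0.069, -83.886, 45.211, -0.114, 0.004, 0.007], 'eef_pos': [554.886, -191.332, 98.067], 'ee_rot': [0.533, -0.466, 0.532, 0.465], 'force': [0.44, 0.152, -0.113], 'wrist_torque': [-0.011, -0.016, 0.01], 'finger_gap': -0.058}
```

View pics/s1.png

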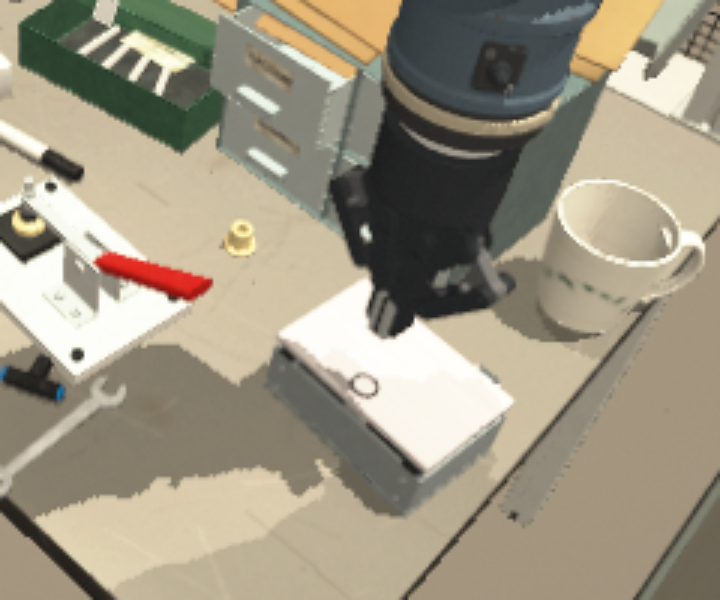

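carry_out:
  commands:
    - [0, 0, 0, 0, -0.001, -0.02, 0]
    - [0, 0, 0, 0, -0.001, -0.033, 0]
    - [0, 0, 0, 0, -0.001, -0.035, 0]
    - [0, 0, 0, 0, -0.001, -0.037, 0]
    - [0, 0, 0, 0, -0.001, -0.039, 0]
    - [0, 0, 0, 0, -0.001, -0.04, 0]
    - [0, 0, 0, 0, -0.001, -0.041, 0]
    - [0, 0, 0, 0, -0.001, -0.042, 0]
    - [0, 0, 0, 0, -0.001, -0.042, 0]

```text
clock: 5.15
eef_pos: [555.1, -192.5, 56.2]
ee_rot: [0.533, -0.466, 0.532, 0.464]
force: [0.9, -0.4, -0.3]
finger_gap: 0.1
```

```bash
python3 - <<'E'
from workcell import *
from h import *
s=observe(); print({k:np.round(v,3).tolist() for k,v in s.items() if k in("eef_pos","force","wrist_torque")})
p=capture("scene");cv2.imwrite("pics/s2.png",cv2.resize(p["frame"][190:310,370:490],None,fx=5,fy=5))
s=observe(); print({k:np.round(v,3).tolist() for k,v in s.items() if k in("eef_pos","force","wrist_torque")})
E
```

```text
{'eef_pos': [555.105, -192.499, 56.215], 'force': [0.904, -0.35, -0.345], 'wrist_torque': [-0.065, -0.064, -0.019]}
{'eef_pos': [555.148, -192.514, 56.262], 'force': [0.085, -0.308, -0.044], 'wrist_torque': [-0.005, -0.011, -0.005]}
```

View pics/s2.png

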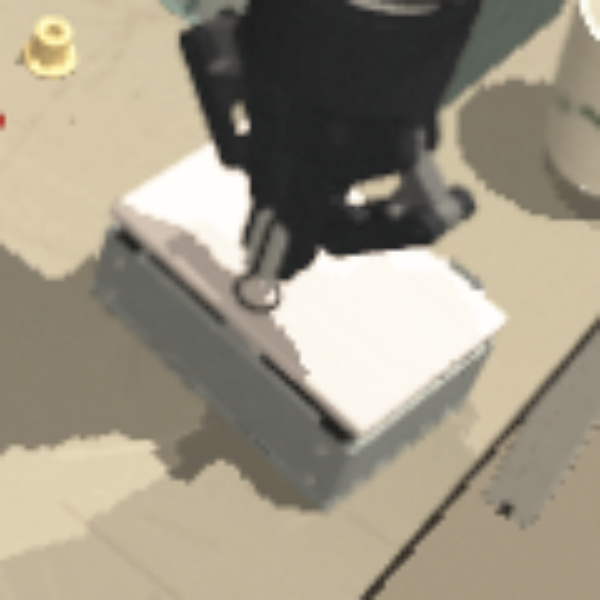

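carry_out:
  commands:
    - [0, 0, 0, -0.001, 0, -0.001, 0]
    - [0, 0, 0, -0.001, 0, -0.002, 0]
    - [0, 0, 0, -0.001, 0, -0.003, 0]
    - [0, 0, 0, -0.001, 0, -0.003, 0]

```text
clock: 5.7
eef_pos: [554.1, -192.5, 53.2]
ee_rot: [0.533, -0.466, 0.532, 0.464]
force: [-0.4, 0.4, 0.2]
finger_gap: -0.0
```

```bash
python3 - <<'E'
from workcell import *
from h import *
p=capture("scene")
cv2.imwrite("pics/s3.png",cv2.resize(p["frame"][190:310,370:490],None,fx=5,fy=5,interpolation=cv2.INTER_CUBIC))
for z in (53,62): print((proj(p,[[555,-192.5,z]])[0]-[370,190])*5)
for i in range(3):
  s=observe(); print({k:np.round(v,3).tolist() for k,v in s.items() if k in("eef_pos","force","wrist_torque")}); capture("top")
E
```

```text
[251.4120284  307.57885035]
[256.04086402 294.37165554]
{'eef_pos': [554.14, -192.497, 53.225], 'force': [0.313, -0.239, -0.631], 'wrist_torque': [0.015, 0.044, 0.003]}
{'eef_pos': [554.17, -192.535, 53.288], 'force': [-0.7, 0.435, 0.176], 'wrist_torque': [-0.042, -0.065, -0.014]}
{'eef_pos': [554.184, -192.526, 53.305], 'force': [0.398, -0.105, -0.05], 'wrist_torque': [-0.011, 0.064, -0.004]}
```

View pics/s3.png

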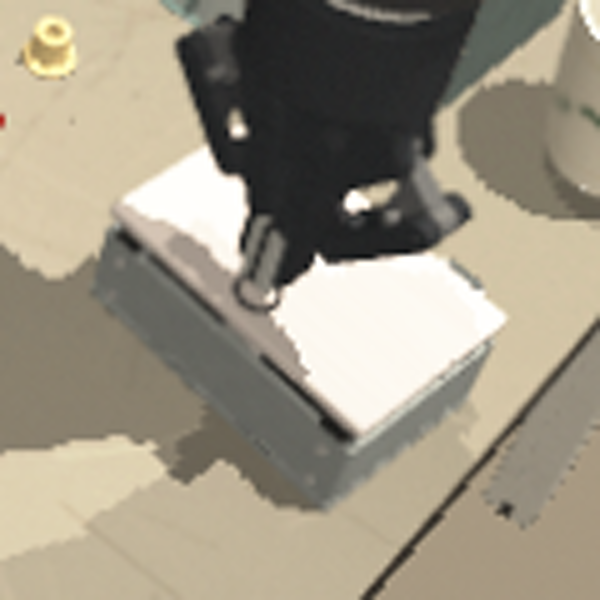

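carry_out:
  commands:
    - [0, 0, 0, 0, 0, -0.001, 0]
    - [0, 0, 0, 0, 0, -0.002, 0]
    - [0, 0, 0, 0, 0, -0.003, 0]
    - [0, 0, 0, 0, 0, -0.003, 0]

```text
clock: 6.4
eef_pos: [554.1, -192.5, 50.2]
ee_rot: [0.533, -0.466, 0.532, 0.464]
force: [-0.3, 0.1, 0.1]
finger_gap: -0.2
```

```bash
python3 - <<'E'
from workcell import *
from h import *
p=capture("scene")
cv2.imwrite("pics/s4.png",cv2.resize(p["frame"][190:310,370:490],None,fx=5,fy=5,interpolation=cv2.INTER_CUBIC))
for i in range(4):
  s=observe(); print({k:np.round(v,3).tolist() for k,v in s.items() if k in("eef_pos","force","wrist_torque")}); capture("top")
E
```

```text
{'eef_pos': [554.177, -192.518, 50.281], 'force': [0.349, -0.291, -0.296], 'wrist_torque': [0.033, 0.016, -0.013]}
{'eef_pos': [554.168, -192.508, 50.281], 'force': [0.454, -0.718, -0.048], 'wrist_torque': [0.015, -0.024, 0.009]}
{'eef_pos': [554.212, -192.542, 50.326], 'force': [0.011, -0.958, -0.194], 'wrist_torque': [0.047, -0.009, -0.013]}
{'eef_pos': [554.253, -192.531, 50.369], 'force': [0.114, -0.392, 0.618], 'wrist_torque': [0.037, 0.036, 0.047]}
```

View pics/s4.png

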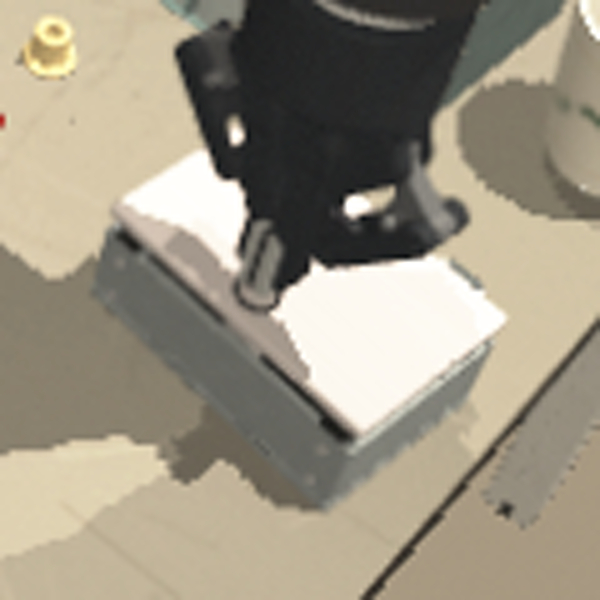

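carry_out:
  commands:
    - [0, 0, 0, 0, 0, -0.001, 0]
    - [0, 0, 0, 0, 0, -0.002, 0]
    - [0, 0, 0, 0, 0, -0.003, 0]
    - [0, 0, 0, 0, 0, -0.003, 0]

```text
clock: 7.15
eef_pos: [554.1, -192.5, 47.2]
ee_rot: [0.533, -0.466, 0.532, 0.464]
force: [0.3, -0.3, 0.5]
finger_gap: -0.1
```

```bash
python3 - <<'E'
from workcell import *
from h import *
p=capture("scene")
cv2.imwrite("pics/s5.png",cv2.resize(p["frame"][190:310,370:490],None,fx=5,fy=5,interpolation=cv2.INTER_CUBIC))
for i in range(3):
  s=observe(); print({k:np.round(v,3).tolist() for k,v in s.items() if k in("eef_pos","force","wrist_torque")}); capture("top")
E
```

```text
{'eef_pos': [554.21, -192.518, 47.307], 'force': [-0.303, 0.18, 0.337], 'wrist_torque': [-0.018, 0.006, -0.042]}
{'eef_pos': [554.228, -192.558, 47.344], 'force': [-0.852, 0.227, -0.624], 'wrist_torque': [0.031, 0.001, 0.004]}
{'eef_pos': [554.22, -192.541, 47.347], 'force': [-0.093, 0.232, 0.222], 'wrist_torque': [0.006, 0.012, 0.004]}
```

View pics/s5.png

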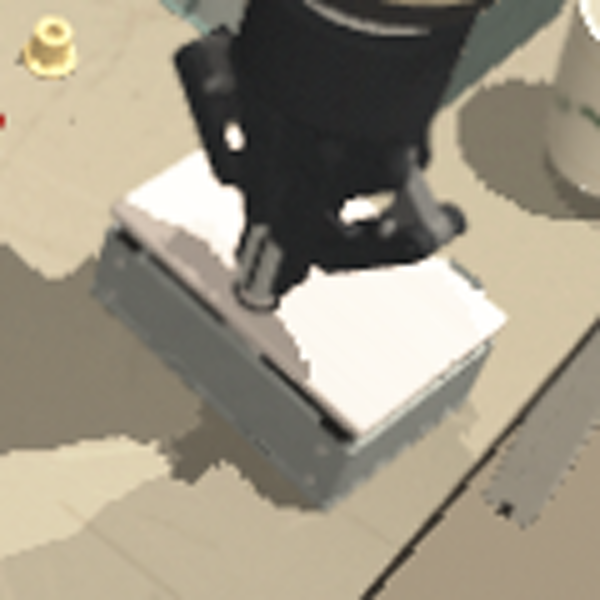

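carry_out:
  commands:
    - [0, 0, 0, 0, 0, -0.001, 0]
    - [0, 0, 0, 0, 0, -0.002, 0]
    - [0, 0, 0, 0, 0, -0.003, 0]
    - [0, 0, 0, 0, 0, -0.003, 0]

```text
clock: 7.85
eef_pos: [554.2, -192.5, 44.3]
ee_rot: [0.533, -0.466, 0.532, 0.464]
force: [-0.2, 0.1, -0.1]
finger_gap: 0.2
```

```bash
python3 - <<'E'
from workcell import *
from h import *
p=capture("scene")
a=cv2.resize(p["frame"][190:310,370:490],None,fx=5,fy=5,interpolation=cv2.INTER_CUBIC)
cv2.imwrite("pics/s6.png",a)
b=cv2.imread("pics/s5.png"); print(cv2.absdiff(a,b)[380:470].max())
t=capture("top")
cv2.imwrite("pics/t6.png",cv2.resize(t["frame"][135:215,395:485],None,fx=6,fy=6,interpolation=cv2.INTER_CUBIC))
print((proj(t,[[554.2,-192.5,44.3]])[0]-[395,135])*6)
for i in range(3):
  s=observe(); print({k:np.round(v,3).tolist() for k,v in s.items() if k in("eef_pos","force","wrist_torque","q")}); capture("top")
E
```

```text
88
[249.10405926 313.46747157]
{'q': [-0.334, 0.465, -0.098, 1.006, 0.0, -0.199], 'eef_pos': [554.259, -192.553, 44.368], 'force': [0.366, 0.488, -0.84], 'wrist_torque': [-0.005, -0.05, 0.013]}
{'q': [-0.334, 0.465, -0.098, 1.006, 0.0, -0.199], 'eef_pos': [554.249, -192.563, 44.403], 'force': [0.162, 0.352, 0.745], 'wrist_torque': [-0.004, -0.029, -0.04]}
{'q': [-0.334, 0.465, -0.098, 1.006, 0.0, -0.199], 'eef_pos': [554.272, -192.541, 44.396], 'force': [0.553, -0.39, 0.397], 'wrist_torque': [0.028, 0.002, 0.004]}
```

View pics/s6.png

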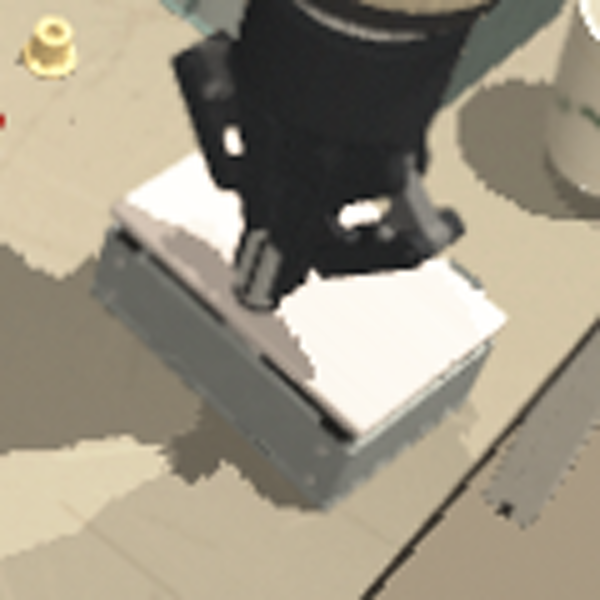

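View pics/t6.png

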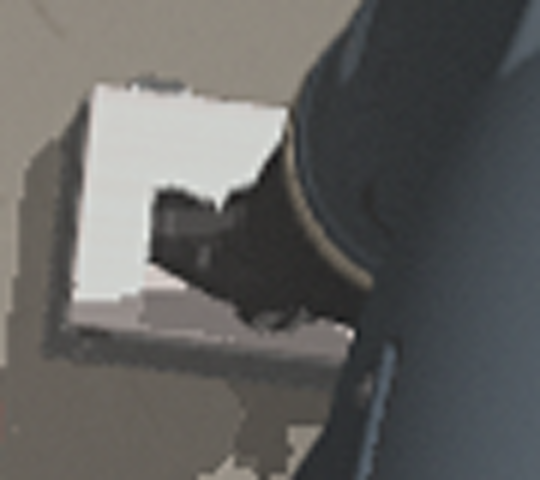

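```bash
python3 - <<'E'
from workcell import *
from h import *
p=capture("scene")
c,s=np.cos(-.135),np.sin(-.135)
for a in (-11,0,11):
  for b in (-14,14):
    for z in (62,56,): print(a,b,z,((proj(p,[[554.2+c*a-s*b,-192.5+s*a+c*b,z]])[0]-[370,190])*5).round())
ims=[cv2.imread(f"pics/s{i}.png")[180:480,60:540] for i in (2,4,5,6)]
ims=[cv2.resize(i[80:220,120:320],None,fx=2,fy=2) for i in ims]
cv2.imwrite("pics/cmp.png",np.vstack([np.hstack(ims[:2]),np.hstack(ims[2:])]))
E
```

```text
-11 -14 62 [262. 331.]
-11 -14 56 [259. 340.]
-11 14 62 [211. 286.]
-11 14 56 [208. 295.]
0 -14 62 [280. 318.]
0 -14 56 [277. 327.]
0 14 62 [230. 273.]
0 14 56 [227. 282.]
11 -14 62 [299. 305.]
11 -14 56 [295. 314.]
11 14 62 [248. 261.]
11 14 56 [245. 270.]
```

View pics/cmp.png

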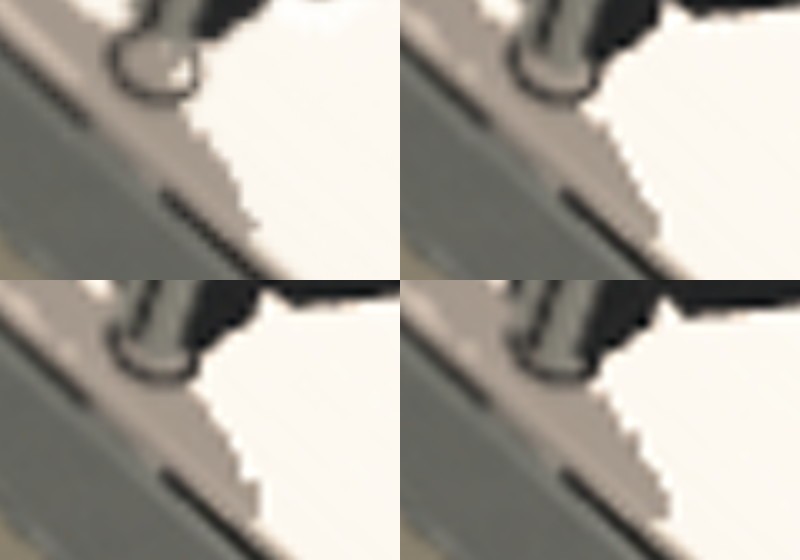

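carry_out:
  commands:
    - [0, 0, 0, 0, 0, -0.001, 0]
    - [0, 0, 0, 0, 0, -0.002, 0]
    - [0, 0, 0, 0, 0, -0.003, 0]
    - [0, 0, 0, 0, 0, -0.003, 0]

```text
clock: 8.65
eef_pos: [554.2, -192.5, 41.3]
ee_rot: [0.533, -0.466, 0.532, 0.464]
force: [0.9, 0.4, 1.2]
finger_gap: -0.4
```

```bash
python3 - <<'E'
from workcell import *
from h import *
p=capture("scene")
f=p["frame"]
cv2.imwrite("pics/s7.png",cv2.resize(f[190:310,370:490],None,fx=5,fy=5,interpolation=cv2.INTER_CUBIC))
cv2.imwrite("pics/s7z.png",cv2.resize(f[225:275,395:455],None,fx=12,fy=12,interpolation=cv2.INTER_CUBIC))
print((proj(p,[[554.2,-192.5,41.3]])[0]-[395,225])*12)
for i in range(2):
  s=observe(); print({k:np.round(v,3).tolist() for k,v in s.items() if k in("eef_pos","force","wrist_torque","q")}); capture("top")
E
```

```text
[286.52157277 361.22027392]
{'q': [-0.334, 0.467, -0.102, 0.999, 0.0, -0.199], 'eef_pos': [554.231, -192.543, 41.347], 'force': [-0.432, 0.703, 0.494], 'wrist_torque': [-0.029, -0.039, -0.002]}
{'q': [-0.334, 0.467, -0.102, 0.999, 0.0, -0.199], 'eef_pos': [554.251, -192.558, 41.401], 'force': [0.041, 0.172, -0.128], 'wrist_torque': [0.006, 0.018, 0.008]}
```

View pics/s7z.png

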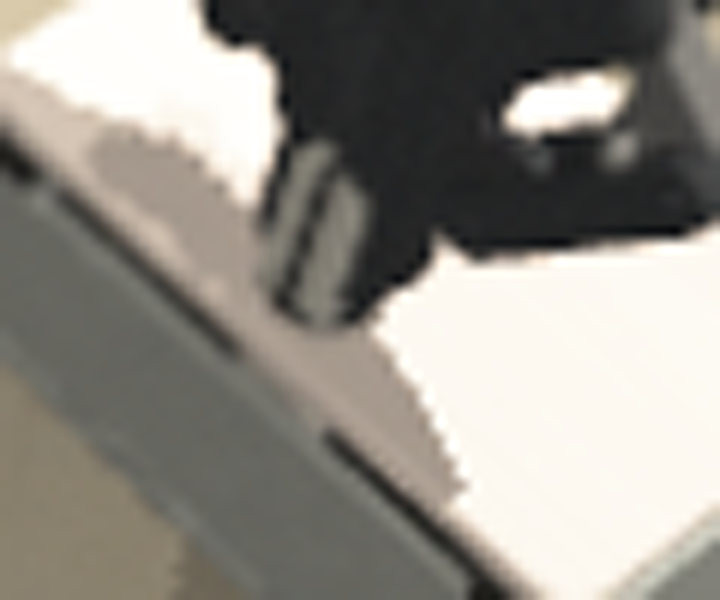

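carry_out:
  commands:
    - [0, 0, 0, 0, 0, -0.001, 0]
    - [0, 0, 0, 0, 0, -0.002, 0]
    - [0, 0, 0, 0, 0, -0.002, 0]

```text
clock: 9.18
eef_pos: [554.2, -192.5, 39.3]
ee_rot: [0.533, -0.466, 0.532, 0.464]
force: [0.0, 0.6, 0.1]
finger_gap: -0.1
```

```bash
python3 - <<'E'
from workcell import *
from h import *
p=capture("scene")
f=p["frame"]
cv2.imwrite("pics/s8z.png",cv2.resize(f[225:275,395:455],None,fx=12,fy=12,interpolation=cv2.INTER_CUBIC))
print(pix2plane(p,(421.3,251.7),62))
for i in range(2):
  s=observe(); print({k:np.round(v,3).tolist() for k,v in s.items() if k in("eef_pos","force","wrist_torque","q")}); capture("top")
E
```

```text
[ 549.25162325 -196.77654713   62.        ]
{'q': [-0.334, 0.469, -0.105, 0.995, 0.0, -0.199], 'eef_pos': [554.229, -192.527, 39.363], 'force': [0.072, -0.353, -0.522], 'wrist_torque': [0.008, -0.069, -0.022]}
{'q': [-0.334, 0.469, -0.105, 0.995, 0.0, -0.199], 'eef_pos': [554.275, -192.56, 39.41], 'force': [0.219, -0.781, 0.877], 'wrist_torque': [-0.022, 0.031, -0.013]}
```

View pics/s8z.png

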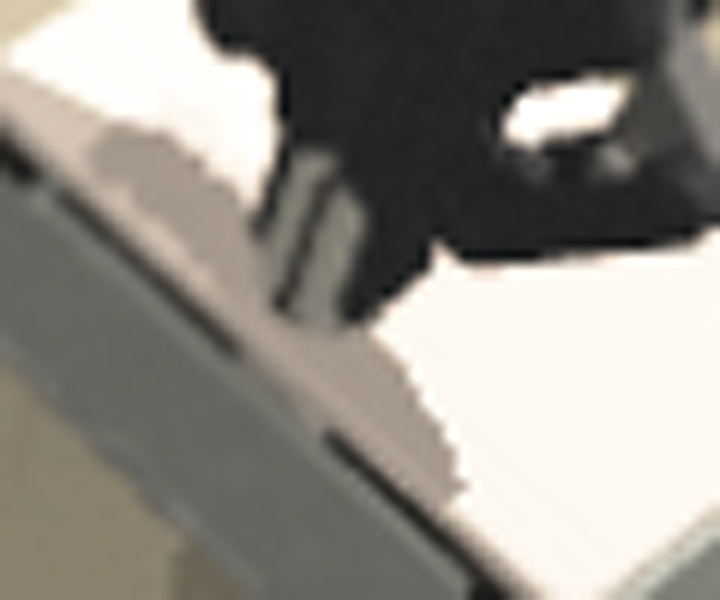

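```bash
python3 - <<'E'
from workcell import *
from h import *
p=capture("scene");t=capture("top")
print((proj(p,[[554.9,-191.3,98.1]])[0]-[300,120])*3)
ims=[]
for n in ("s1",): 
    a=cv2.imread("pics/s1.png"); cv2.imwrite("pics/s1z.png",cv2.resize(a[220:420,240:480],None,fx=3,fy=3,interpolation=cv2.INTER_CUBIC)); print((proj(p,[[554.9,-191.3,98.1]])[0]-[380,120+220/3])*9)
f=p["frame"]; cv2.imwrite("pics/s9.png",f); cv2.imwrite("pics/t9.png",t["frame"])
for s in (p,t):
  for q in("large_case_pad","large_case_edge","large_case"): print(q,[(r["uv"],round(r["conf"],2)) for r in tip_of(s,q)[:2]])
E
```

```text
[373.63231344 352.45005105]
[400.89694032 397.35015316]
large_case_pad [([418.8, 248.2], 0.95)]
large_case_edge [([316.5, 267.5], 0.7), ([415.9, 250.8], 0.67)]
large_case [([424.4, 258.9], 0.84), ([423.0, 251.6], 0.58)]
large_case_pad [([439.2, 184.2], 0.72), ([443.5, 151.0], 0.43)]
large_case_edge [([438.7, 193.6], 0.86)]
large_case [([430.3, 177.7], 0.58)]
```

View pics/s1z.png

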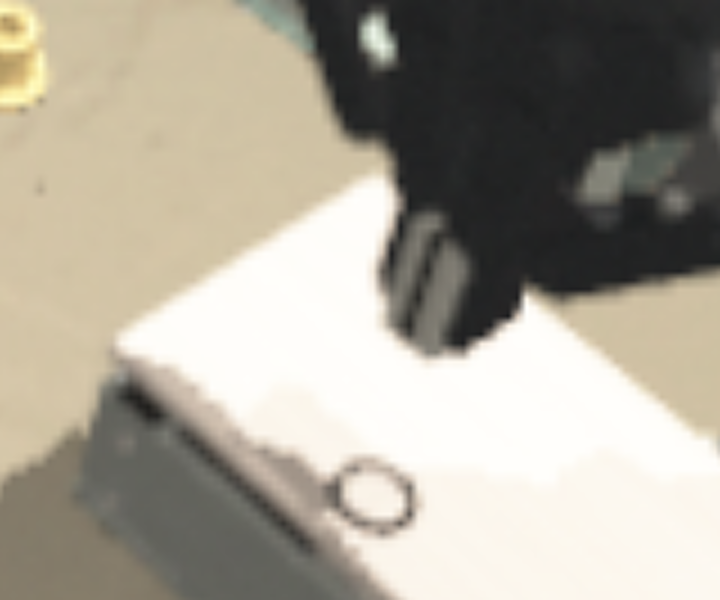

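View pics/s9.png

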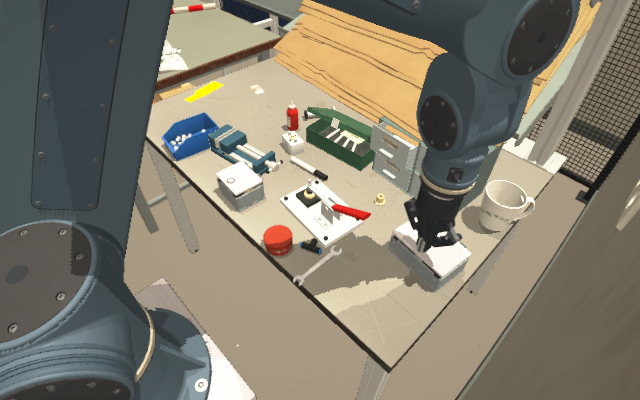

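carry_out:
  commands:
    - [0, 0, 0, 0, 0, -0.001, 0]
    - [0, 0, 0, 0, 0, -0.002, 0]
    - [0, 0, 0, 0, 0, -0.002, 0]

```text
clock: 10.1
eef_pos: [554.3, -192.6, 37.4]
ee_rot: [0.533, -0.466, 0.532, 0.464]
force: [-0.7, 0.3, 0.2]
finger_gap: -0.1
```

```bash
python3 - <<'E'
from workcell import *
from h import *
p=capture("scene")
f=p["frame"]
cv2.imwrite("pics/s10z.png",cv2.resize(f[225:275,395:455],None,fx=12,fy=12,interpolation=cv2.INTER_CUBIC))
for i in range(3):
  s=observe(); print({k:np.round(v,3).tolist() for k,v in s.items() if k in("eef_pos","force","wrist_torque","finger_gap")}); capture("top")
E
```

```text
{'eef_pos': [554.256, -192.55, 37.402], 'force': [0.965, -0.461, 0.493], 'wrist_torque': [0.02, -0.012, 0.004], 'finger_gap': 0.131}
{'eef_pos': [554.268, -192.566, 37.418], 'force': [1.029, -1.294, 0.222], 'wrist_torque': [0.046, -0.009, -0.027], 'finger_gap': 0.068}
{'eef_pos': [554.258, -192.554, 37.429], 'force': [-0.013, -0.276, 0.315], 'wrist_torque': [0.034, 0.041, 0.016], 'finger_gap': -0.319}
```

View pics/s10z.png

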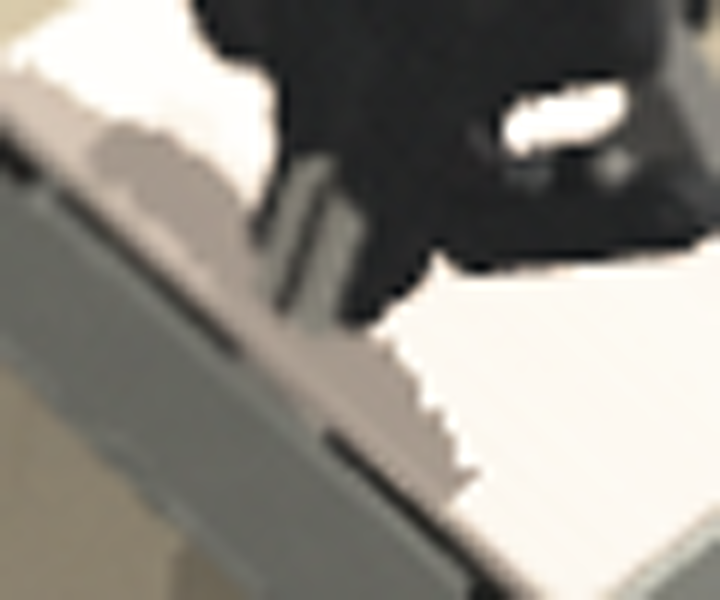

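```bash
python3 - <<'E'
from workcell import *
from h import *
a=cv2.imread("pics/scene0.png")
p=capture("scene"); b=p["frame"]
A=cv2.resize(a[225:290,380:470],None,fx=8,fy=8,interpolation=cv2.INTER_CUBIC)
B=cv2.resize(b[225:290,380:470],None,fx=8,fy=8,interpolation=cv2.INTER_CUBIC)
cv2.imwrite("pics/ab.png",cv2.resize(np.vstack([A,B]),(415,600)) if 0 else np.hstack([A[:, :400],B[:, :400]]))
cv2.imwrite("pics/ab2.png",np.hstack([A[:, 340:720],B[:, 340:720]]))
# start-pose tip check
print(proj(p,[[115.3,486.3,206.2],[115.3,486.3,219.2]]))
cv2.imwrite("pics/st.png",cv2.resize(a[0:160,0:120],None,fx=4.5,fy=3.75*1.2))
E
```

```text
[[ 52.06321447 135.11279041]
 [ 49.30534262 130.18708815]]
```

View pics/ab.png

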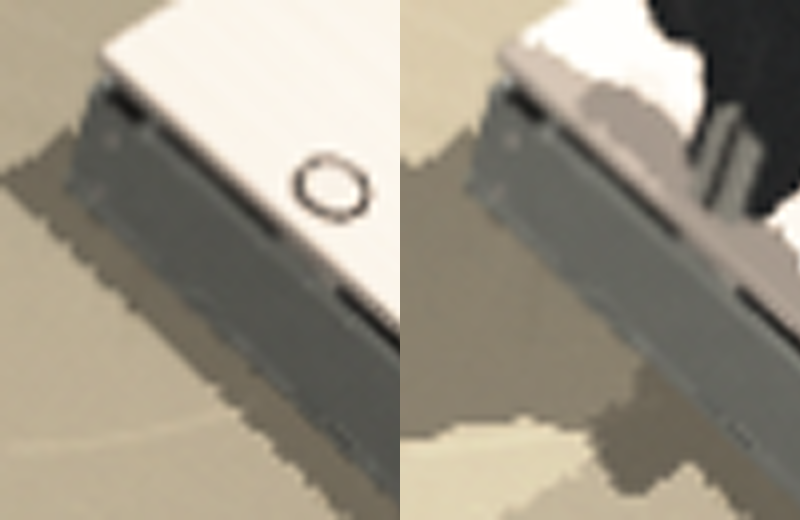

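View pics/ab2.png

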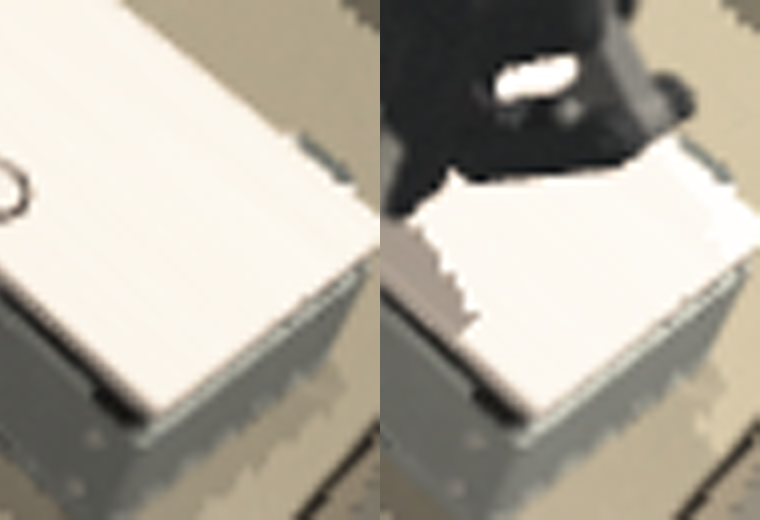

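View pics/st.png

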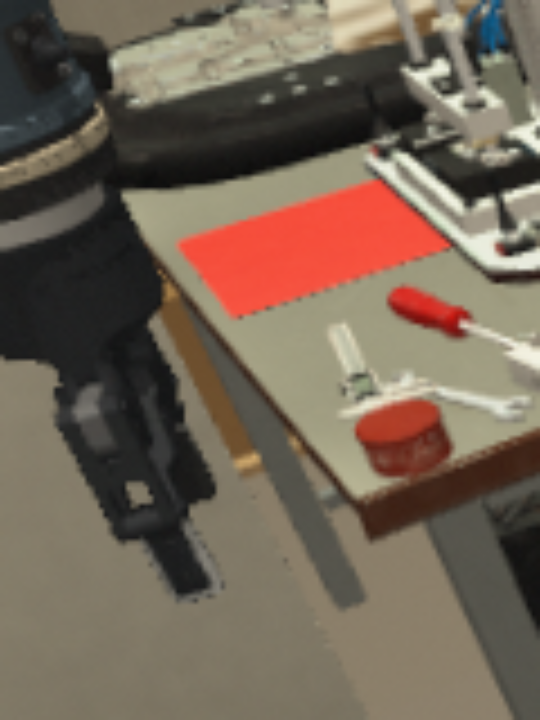

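carry_out:
  commands:
    - [0, 0, 0, 0, 0, -0.001, 0]
    - [0, 0, 0, 0, 0, -0.002, 0]
    - [0, 0, 0, 0, 0, -0.003, 0]
    - [0, 0, 0, 0, 0, -0.004, 0]
    - [0, 0, 0, 0, 0, -0.004, 0]

```text
clock: 10.98
eef_pos: [554.2, -192.6, 33.5]
ee_rot: [0.533, -0.466, 0.532, 0.464]
force: [-2.1, -0.1, 3.9]
finger_gap: 0.1
```

```bash
python3 - <<'E'
from workcell import *
from h import *
p=capture("scene")
f=p["frame"]
cv2.imwrite("pics/s11z.png",cv2.resize(f[215:275,395:465],None,fx=10,fy=10,interpolation=cv2.INTER_CUBIC))
F=[]
for i in range(4):
  s=observe(); F.append(s["force"]); print({k:np.round(v,3).tolist() for k,v in s.items() if k in("eef_pos","force","joint_efforts","finger_gap")}); capture("top")
E
```

```text
{'joint_efforts': [0.147, -85.538, 44.329, -0.832, 0.072, 0.001], 'eef_pos': [554.227, -192.58, 33.502], 'force': [-3.4, -0.052, 3.6], 'finger_gap': 0.036}
{'joint_efforts': [0.161, -85.412, 44.32, -0.891, 0.081, 0.001], 'eef_pos': [554.237, -192.554, 33.506], 'force': [-1.109, 0.637, 3.525], 'finger_gap': -0.189}
{'joint_efforts': [0.175, -85.297, 44.307, -0.942, 0.088, 0.001], 'eef_pos': [554.256, -192.571, 33.507], 'force': [-1.479, 0.282, 3.32], 'finger_gap': -0.16}
{'joint_efforts': [0.19, -85.2, 44.299, -0.986, 0.095, 0.001], 'eef_pos': [554.227, -192.568, 33.484], 'force': [-2.739, 0.083, 4.628], 'finger_gap': -0.006}
```

View pics/s11z.png

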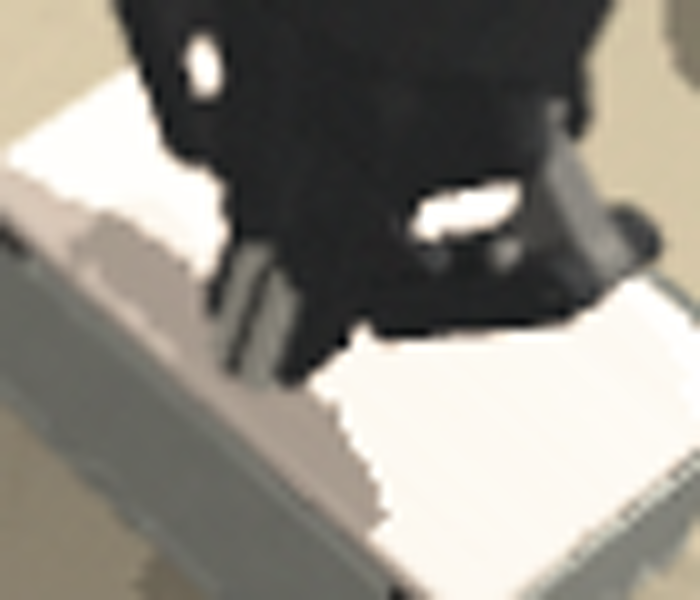

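```bash
python3 - <<'E'
from workcell import *
from h import *
F=[];T=[]
for i in range(6):
  s=observe(); F.append(s["force"]);T.append(s["wrist_torque"]); p=capture("top" if i else "scene")
  if i==0: cv2.imwrite("pics/s12.png",p["frame"])
F=np.mean(F,0);T=np.mean(T,0);print(F,T,s["eef_pos"],s["clock"])
# r with r x F = T : foot point
r0=np.cross(F,T)/(F@F); print("line pt (m, from moment origin)",r0,"dir",F/np.linalg.norm(F))
f=cv2.imread("pics/s12.png")
A=cv2.imread("pics/scene0.png")
cv2.imwrite("pics/cmp12.png",np.hstack([cv2.resize(i[225:275,380:430],None,fx=8,fy=8,interpolation=cv2.INTER_CUBIC) for i in (A,f)]))
E
```

```text
[-2.19022981  0.17303258  5.10422685] [0.09017535 0.48513174 0.0237834 ] [ 554.23376673 -192.54396771   33.47615049] 11.475
line pt (m, from moment origin) [-0.08005482  0.01659209 -0.03491409] dir [-0.39413934  0.0311378   0.91852306]
```

View pics/cmp12.png

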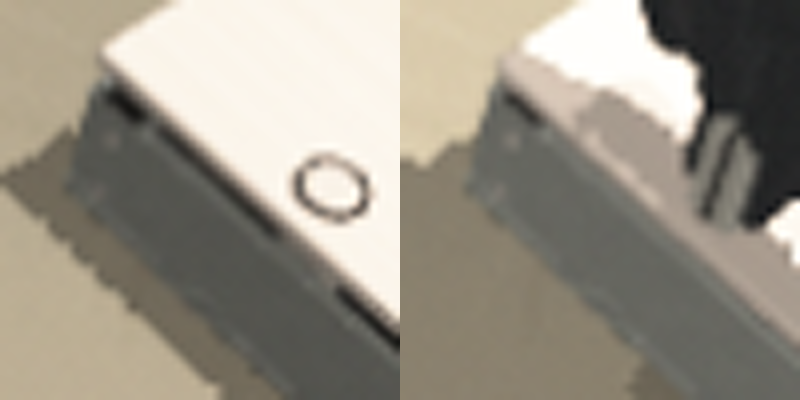

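carry_out:
  commands:
    - [0, 0, 0, 0, 0, -0.001, 0]
    - [0, 0, 0, 0, 0, -0.002, 0]
    - [0, 0, 0, 0, 0, -0.003, 0]
    - [0, 0, 0, 0, 0, -0.003, 0]

```text
clock: 12.02
eef_pos: [554.4, -192.6, 31.7]
ee_rot: [0.533, -0.466, 0.532, 0.464]
force: [-9.7, 3.1, 23.4]
finger_gap: -0.3
```

```bash
python3 - <<'E'
from workcell import *
from h import *
F=[]
for i in range(3):
  s=observe(); F.append(s["force"]); p=capture("top" if i else "scene")
  if i==0: cv2.imwrite("pics/s13.png",p["frame"])
print(np.round(F,1),s["eef_pos"],s["clock"])
f=cv2.imread("pics/s13.png")
A=cv2.imread("pics/s12.png")
cv2.imwrite("pics/cmp13.png",np.hstack([cv2.resize(i[225:275,380:430],None,fx=8,fy=8,interpolation=cv2.INTER_CUBIC) for i in (A,f)]))
E
```

```text
[[-9.7  3.1 23.4]
 [-9.9  3.  24. ]
 [-8.9  3.  23.4]] [ 554.39015688 -192.62965323   31.66670279] 12.125
```

View pics/cmp13.png

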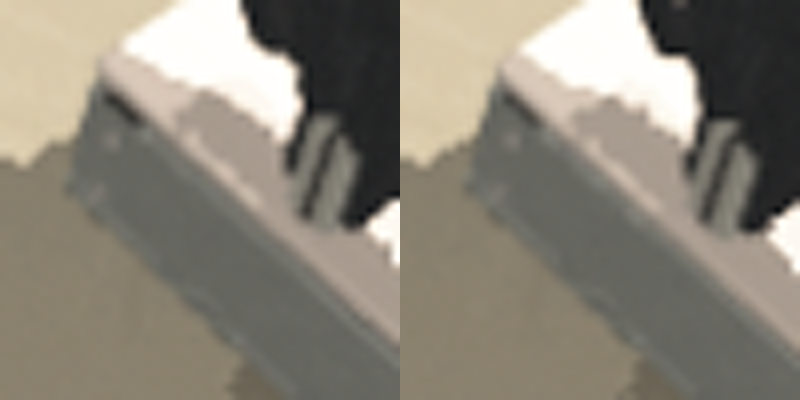

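carry_out:
  commands:
    - [0, 0, 0, -0.01, 0, 0.03, 0]
    - [0, 0, 0, -0.04, 0.005, 0.07, 0]
    - [0, 0, 0, -0.08, 0.01, 0.1, 0]
    - [0, 0, 0, -0.12, 0.016, 0.11, 0]
    - [0, 0, 0, -0.12, 0.016, 0.11, 0]
    - [0, 0, 0, -0.12, 0.016, 0.11, 0]
    - [0, 0, 0, -0.12, 0.016, 0.11, 0]

```text
clock: 13.05
eef_pos: [434.9, -176.7, 141.2]
ee_rot: [0.533, -0.466, 0.532, 0.464]
force: [0.1, -0.7, -0.1]
finger_gap: 0.2
```

```bash
python3 - <<'E'
from workcell import *
from h import *
p=capture("scene");t=capture("top");s=observe()
print(s["eef_pos"],s["force"],s["clock"])
cv2.imwrite("pics/s14.png",cv2.resize(p["frame"][150:300,340:500],None,fx=4,fy=4,interpolation=cv2.INTER_CUBIC))
cv2.imwrite("pics/t14.png",cv2.resize(t["frame"][100:260,360:500],None,fx=3.7,fy=3.7,interpolation=cv2.INTER_CUBIC))
print((proj(p,[s["eef_pos"]])[0]-[340,150])*4)
for c in (p,t):
  for q in("large_case_edge","large_case_hinge"): print(q,[(r["uv"],round(r["conf"],2)) for r in tip_of(c,q)[:2]])
E
```

```text
[ 434.73639998 -176.59446234  141.12807032] [ 0.59799259 -0.7754159   0.36069865] 13.15
[172.67060639 419.48703386]
large_case_edge [([432.4, 227.8], 0.81), ([443.6, 229.1], 0.55)]
large_case_hinge [([445.7, 229.7], 0.71)]
large_case_edge [([445.7, 174.6], 0.95)]
large_case_hinge [([439.7, 151.9], 0.82), ([354.5, 154.2], 0.72)]
```

View pics/s14.png

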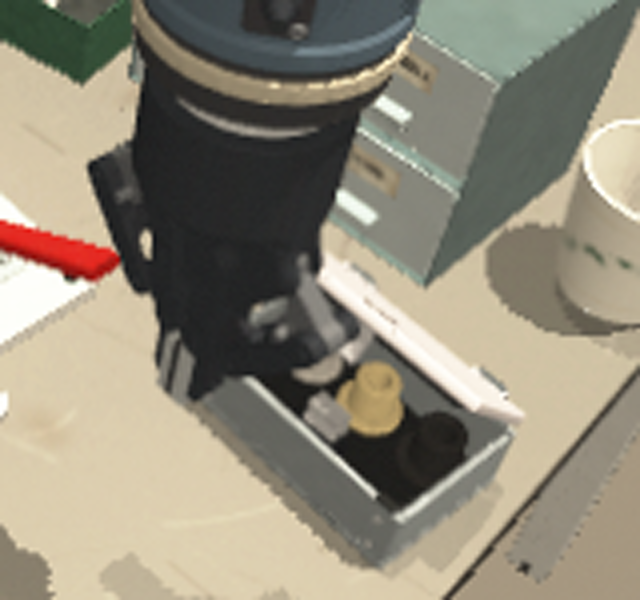

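View pics/t14.png

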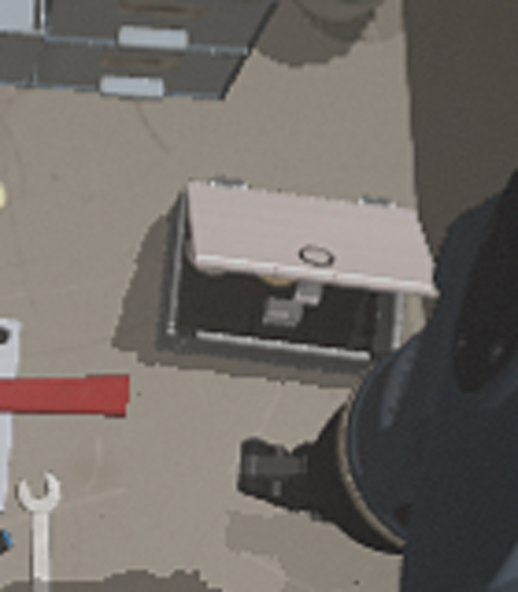

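```bash
python3 - <<'E'
from workcell import *
from h import *
p=capture("scene");t=capture("top");s=observe();e=s["eef_pos"]
cv2.imwrite("pics/s15.png",cv2.resize(p["frame"][225:260,365:415],None,fx=12,fy=12,interpolation=cv2.INTER_CUBIC))
cv2.imwrite("pics/t15.png",cv2.resize(t["frame"][210:245,415:465],None,fx=12,fy=12,interpolation=cv2.INTER_CUBIC))
for dz in (0,10,20):
  P=[e[0],e[1],e[2]+dz]
  print(dz,((proj(p,[P])[0]-[365,225])*12).round(),((proj(t,[P])[0]-[415,210])*12).round())
# lid angle: hinge at case frame (42,0,58)
c,sn=np.cos(-.135),np.sin(-.135); X0=np.array([583.9,-196.3])
for a in (.7,.8,.85,.9,1.0):
  pts=[]
  for b in (-70,0,70):
    xx=42-88*np.cos(a)-4*np.sin(a); z=58+88*np.sin(a)-4*np.cos(a)   # lower front edge (underside)
    xx2=42-88*np.cos(a)+4*np.sin(a); z2=58+88*np.sin(a)+4*np.cos(a)
    for X,Z in((xx2,z2),): pts.append([X0[0]+c*X-sn*b,X0[1]+sn*X+c*b,Z])
  print(a,((proj(t,pts)-[360,100])*3.7).round().tolist(),((proj(p,pts)-[340,150])*4).round().tolist(),np.round(pts[1]))
cc=np.array(t["extrinsics"]);print(-cc[:3,:3].T@cc[:3,3])
E
```

```text
0 [217. 358.] [334. 317.]
10 [227. 317.] [349. 310.]
20 [237. 274.] [365. 303.]
0.7 [[438.0, 299.0], [314.0, 283.0], [190.0, 267.0]] [[471.0, 415.0], [358.0, 320.0], [255.0, 233.0]] [ 561. -193.  118.]
0.8 [[442.0, 285.0], [318.0, 270.0], [193.0, 254.0]] [[484.0, 400.0], [370.0, 305.0], [266.0, 220.0]] [ 568. -194.  124.]
0.85 [[444.0, 278.0], [320.0, 262.0], [195.0, 247.0]] [[490.0, 393.0], [376.0, 298.0], [271.0, 213.0]] [ 571. -195.  127.]
0.9 [[446.0, 271.0], [321.0, 255.0], [196.0, 239.0]] [[497.0, 386.0], [382.0, 292.0], [277.0, 207.0]] [ 574. -195.  129.]
1.0 [[450.0, 256.0], [325.0, 240.0], [199.0, 224.0]] [[510.0, 372.0], [394.0, 278.0], [289.0, 194.0]] [ 582. -196.  134.]
[ 337.93725564   55.99016841 1066.21032011]
```

View pics/s15.png

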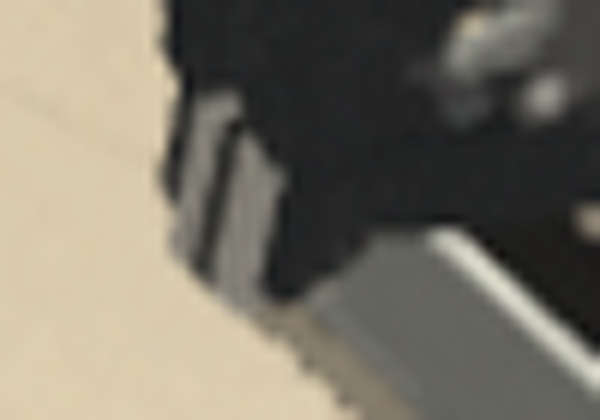

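View pics/t15.png

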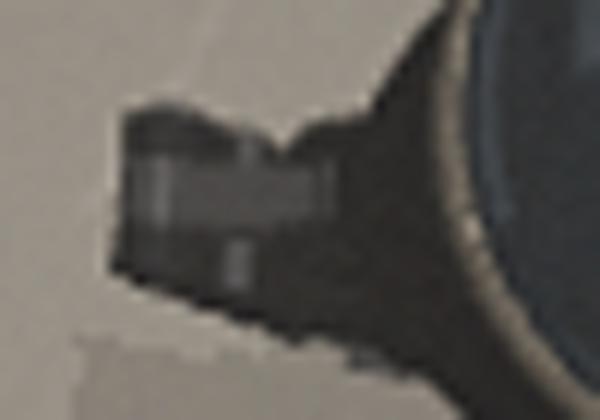

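carry_out:
  commands:
    - [0, 0, 0, 0.03, -0.004, -0.03, 0]
    - [0, 0, 0, 0.06, -0.008, -0.06, 0]
    - [0, 0, 0, 0.065, -0.008, -0.067, 0]
    - [0, 0, 0, 0.085, -0.011, -0.067, 0]
    - [0, 0, 0, 0.1, -0.013, -0.067, 0]
    - [0, 0, 0, 0.1, -0.013, -0.067, 0]

```text
clock: 14.2
eef_pos: [534.8, -189.7, 74.9]
ee_rot: [0.533, -0.466, 0.532, 0.464]
force: [-0.9, 0.7, -0.3]
finger_gap: -0.0
```

```bash
python3 - <<'E'
from workcell import *
from h import *
p=capture("scene");t=capture("top");s=observe()
print(s["eef_pos"],s["force"],s["clock"])
cv2.imwrite("pics/s16.png",cv2.resize(p["frame"][180:300,370:490],None,fx=5,fy=5,interpolation=cv2.INTER_CUBIC))
cv2.imwrite("pics/t16.png",cv2.resize(t["frame"][130:230,390:490],None,fx=6,fy=6,interpolation=cv2.INTER_CUBIC))
E
```

```text
[ 533.86299953 -189.52646562   74.84284313] [1.36580848 0.20435987 0.21605085] 14.3
```

View pics/s16.png

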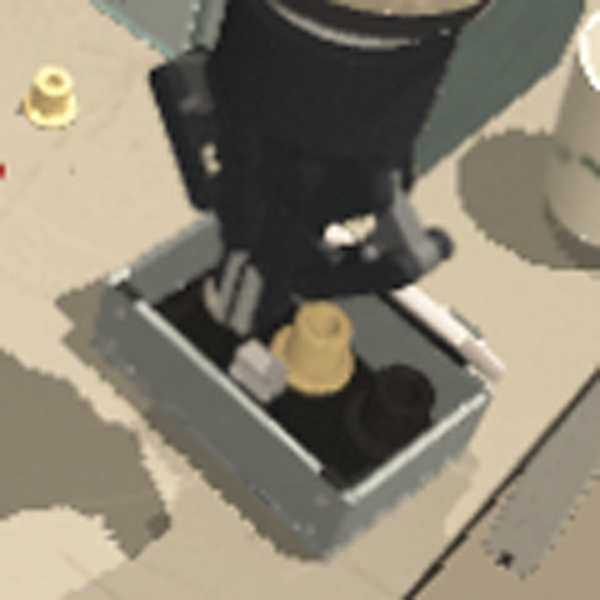

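View pics/t16.png

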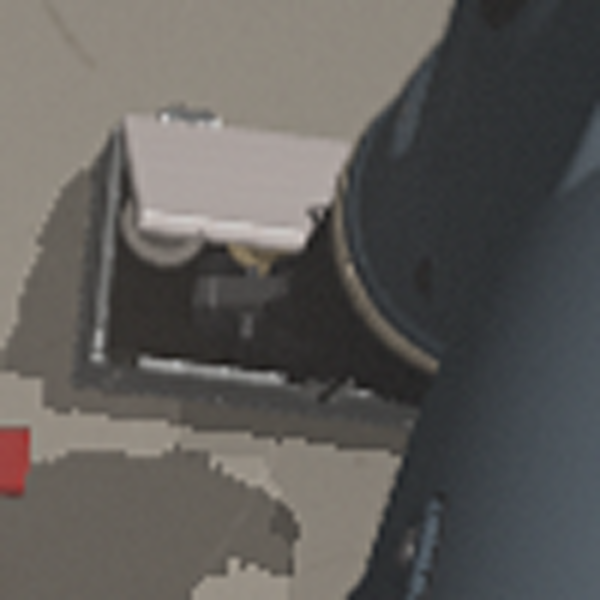

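carry_out:
  commands:
    - [0, 0, 0, 0.008, -0.001, 0, 0]
    - [0, 0, 0, 0.013, -0.002, 0, 0]
    - [0, 0, 0, 0.017, -0.002, 0.004, 0]
    - [0, 0, 0, 0.021, -0.003, 0.008, 0]
    - [0, 0, 0, 0.026, -0.003, 0.012, 0]
    - [0, 0, 0, 0.031, -0.004, 0.015, 0]
    - [0, 0, 0, 0.036, -0.005, 0.018, 0]
    - [0, 0, 0, 0.041, -0.005, 0.02, 0]

```text
clock: 15.3
eef_pos: [575.2, -194.7, 95.0]
ee_rot: [0.533, -0.466, 0.532, 0.464]
force: [-0.5, -0.3, 0.4]
finger_gap: -0.1
```

```bash
python3 - <<'E'
from workcell import *
from h import *
p=capture("scene");t=capture("top");s=observe()
print(s["eef_pos"],s["force"],s["clock"])
cv2.imwrite("pics/s17.png",cv2.resize(p["frame"][180:300,370:490],None,fx=5,fy=5,interpolation=cv2.INTER_CUBIC))
cv2.imwrite("pics/t17.png",cv2.resize(t["frame"][130:230,390:490],None,fx=6,fy=6,interpolation=cv2.INTER_CUBIC))
E
```

```text
[ 575.43179297 -194.59266865   94.93172453] [-0.45506531  0.58495204  0.43854564] 15.4
```

View pics/s17.png

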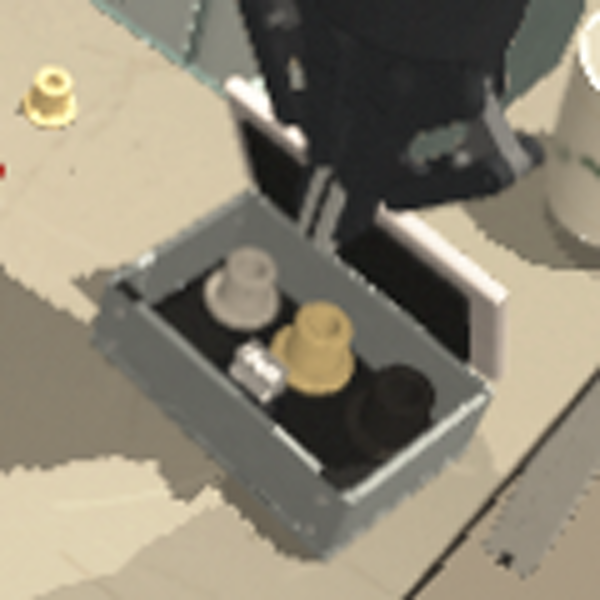

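View pics/t17.png

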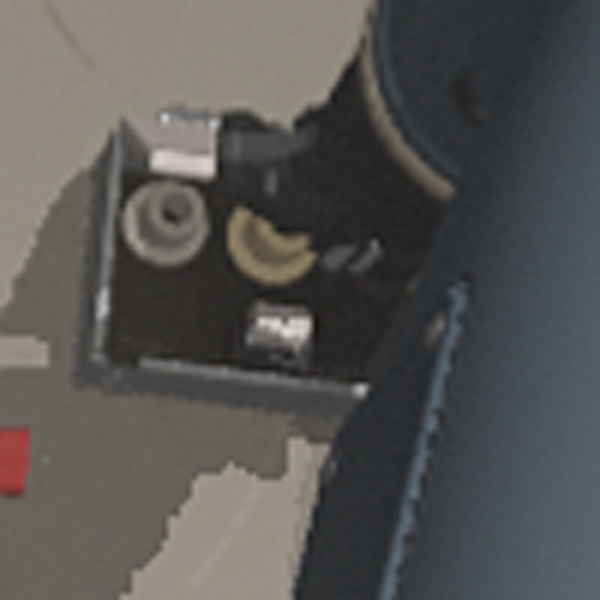

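carry_out:
  commands:
    - [0, 0, 0, 0.005, -0.001, 0.002, 0]
    - [0, 0, 0, 0.01, -0.001, 0.004, 0]
    - [0, 0, 0, 0.015, -0.002, 0.006, 0]
    - [0, 0, 0, 0.02, -0.003, 0.007, 0]
    - [0, 0, 0, 0.025, -0.003, 0.008, 0]
    - [0, 0, 0, 0.029, -0.004, 0.008, 0]
    - [0, 0, 0, 0.029, -0.004, 0.008, 0]

```text
clock: 16.27
eef_pos: [605.6, -199.2, 107.2]
ee_rot: [0.534, -0.468, 0.531, 0.462]
force: [-18.9, 4.3, 51.2]
finger_gap: 0.0
```

```bash
python3 - <<'E'
from workcell import *
from h import *
p=capture("scene");t=capture("top");s=observe()
print(s["eef_pos"],s["force"],s["clock"])
cv2.imwrite("pics/s18.png",cv2.resize(p["frame"][180:300,370:490],None,fx=5,fy=5,interpolation=cv2.INTER_CUBIC))
cv2.imwrite("pics/t18.png",cv2.resize(t["frame"][130:230,390:490],None,fx=6,fy=6,interpolation=cv2.INTER_CUBIC))
E
```

```text
[ 605.44750636 -199.07341523  107.32028465] [-18.8670704    4.52942819  51.24178819] 16.375
```

View pics/s18.png

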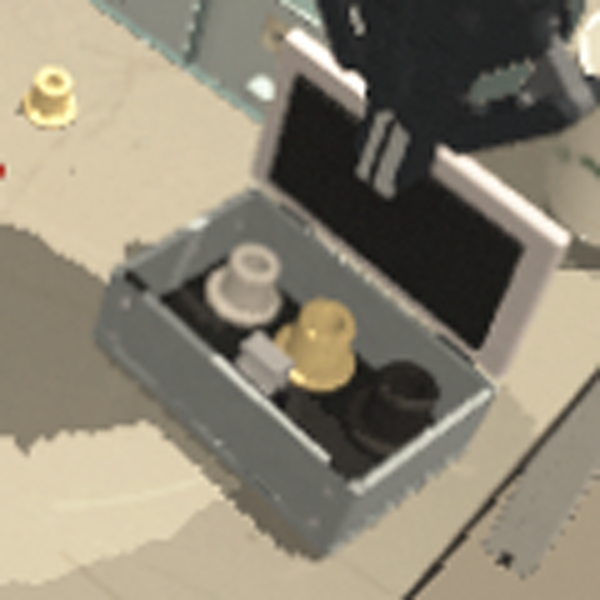

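View pics/t18.png

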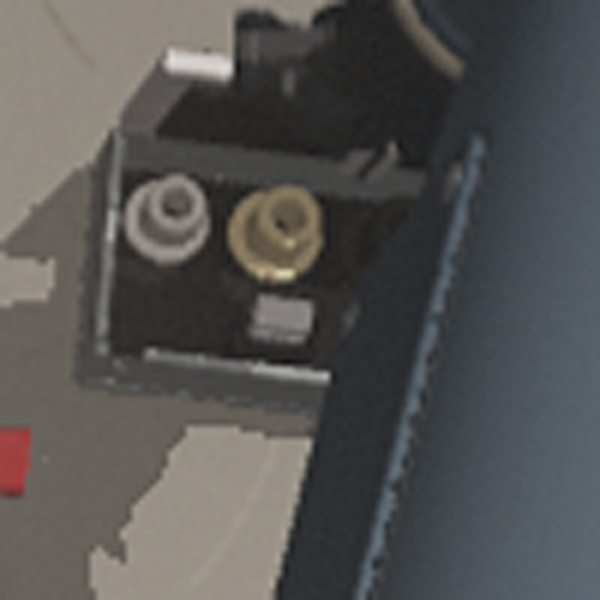

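carry_out:
  commands:
    - [0, 0, 0, -0.001, 0, 0.004, 0]
    - [0, 0, 0, -0.003, 0, 0.01, 0]
    - [0, 0, 0, -0.005, 0.001, 0.015, 0]

```text
clock: 16.75
eef_pos: [600.3, -198.1, 122.3]
ee_rot: [0.534, -0.467, 0.531, 0.463]
force: [-0.1, -0.0, -0.4]
finger_gap: -0.2
```

```bash
python3 - <<'E'
from workcell import *
from h import *
p=capture("scene");s=observe()
print(s["eef_pos"],s["force"],s["wrist_torque"],s["q"],s["clock"])
cv2.imwrite("pics/s19.png",cv2.resize(p["frame"][180:300,370:490],None,fx=5,fy=5,interpolation=cv2.INTER_CUBIC))
E
```

```text
[ 600.33694837 -198.05698942  122.95273816] [-0.0045217  -0.39277945  0.51756647] [0.02625704 0.00585149 0.01935492] [-3.18427072e-01  5.04816818e-01  1.71739283e-01  1.22938756e+00
 -4.43971251e-04 -1.82851153e-01] 16.8
```

View pics/s19.png

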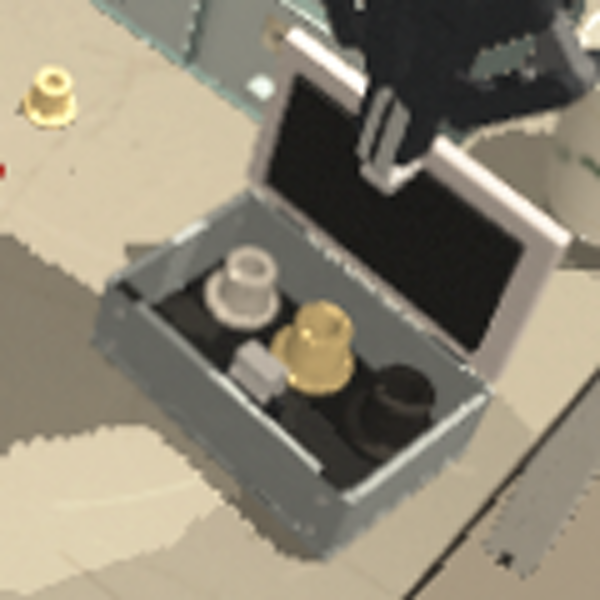

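carry_out:
  commands:
    - [0, 0, 0, -0.02, 0.003, 0.01, 0]
    - [0, 0, 0, -0.06, 0.008, 0.03, 0]
    - [0, 0, 0, -0.12, 0.05, 0.07, 0]
    - [0, 0, 0, -0.15, 0.1, 0.1, 0]
    - [0, 0, 0, -0.15, 0.16, 0.1, 0]
    - [0, 0, 0, -0.15, 0.22, 0.1, 0]
    - [0, 0, 0, -0.15, 0.26, 0.1, 0]
    - [0, 0, 0, -0.15, 0.26, 0.1, 0]
    - [0, 0, 0, -0.15, 0.26, 0.1, 0]

```text
clock: 17.92
eef_pos: [450.3, 61.8, 222.8]
ee_rot: [0.534, -0.468, 0.531, 0.463]
force: [0.2, -0.7, -0.7]
finger_gap: -0.3
```

```bash
python3 - <<'E'
from workcell import *
from h import *
p=capture("scene");t=capture("top");s=observe()
print(s["eef_pos"],s["force"],s["clock"])
cv2.imwrite("pics/s20.png",cv2.resize(p["frame"][170:290,380:500],None,fx=5,fy=5,interpolation=cv2.INTER_CUBIC))
cv2.imwrite("pics/t20.png",cv2.resize(t["frame"][130:230,390:490],None,fx=6,fy=6,interpolation=cv2.INTER_CUBIC))
cv2.imwrite("pics/s20f.png",p["frame"]); cv2.imwrite("pics/t20f.png",t["frame"])
c,sn=np.cos(-.135),np.sin(-.135); X0=np.array([583.9,-196.3])
for a in (1.3,1.4,1.5,1.57,1.65):
  pts=[]
  for b in (-70,70):
    for k in(-4,4):
      X=42-88*np.cos(a)+k*np.sin(a);Z=58+88*np.sin(a)+k*np.cos(a)
      pts.append([X0[0]+c*X-sn*b,X0[1]+sn*X+c*b,Z])
  print(a,((proj(t,pts)-[390,130])*6).round().tolist(),((proj(p,pts)-[380,170])*5).round().tolist())
for cc in (p,t):
  for q in("large_case_edge","large_case_pad"): print(q,[(r["uv"],round(r["conf"],2)) for r in tip_of(cc,q)[:2]])
E
```

```text
[450.39194569  60.98907799 222.83077436] [-0.18380611  0.39513778  0.12703667] 18.025
1.3 [[560.0, 183.0], [564.0, 159.0], [151.0, 131.0], [155.0, 107.0]] [[472.0, 331.0], [486.0, 317.0], [193.0, 112.0], [207.0, 101.0]]
1.4 [[564.0, 157.0], [567.0, 134.0], [155.0, 105.0], [158.0, 81.0]] [[488.0, 316.0], [502.0, 304.0], [209.0, 100.0], [222.0, 90.0]]
1.5 [[567.0, 131.0], [569.0, 108.0], [158.0, 79.0], [160.0, 56.0]] [[503.0, 303.0], [516.0, 292.0], [224.0, 89.0], [237.0, 80.0]]
1.57 [[569.0, 114.0], [570.0, 91.0], [160.0, 61.0], [162.0, 39.0]] [[513.0, 294.0], [526.0, 285.0], [234.0, 82.0], [247.0, 74.0]]
1.65 [[570.0, 94.0], [571.0, 72.0], [162.0, 42.0], [164.0, 20.0]] [[525.0, 286.0], [537.0, 277.0], [246.0, 75.0], [258.0, 68.0]]
large_case_edge [([451.5, 203.5], 0.98)]
large_case_pad [([453.1, 212.9], 0.64)]
large_case_edge [([450.9, 145.2], 0.77)]
large_case_pad [([449.3, 141.1], 0.58)]
```

View pics/s20.png

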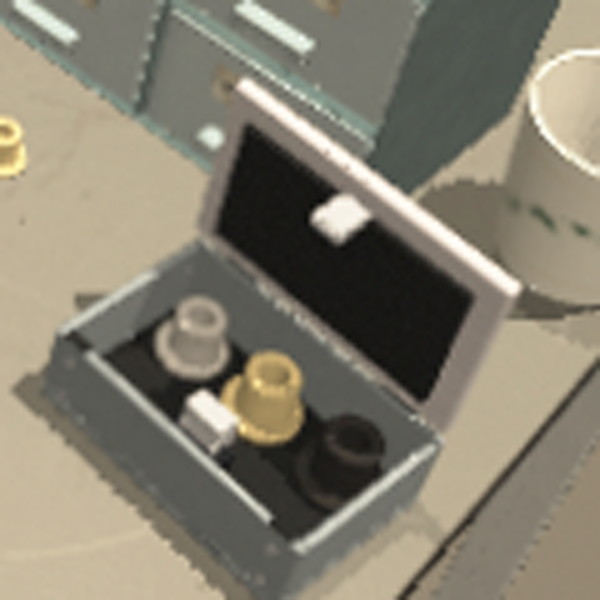

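View pics/t20.png

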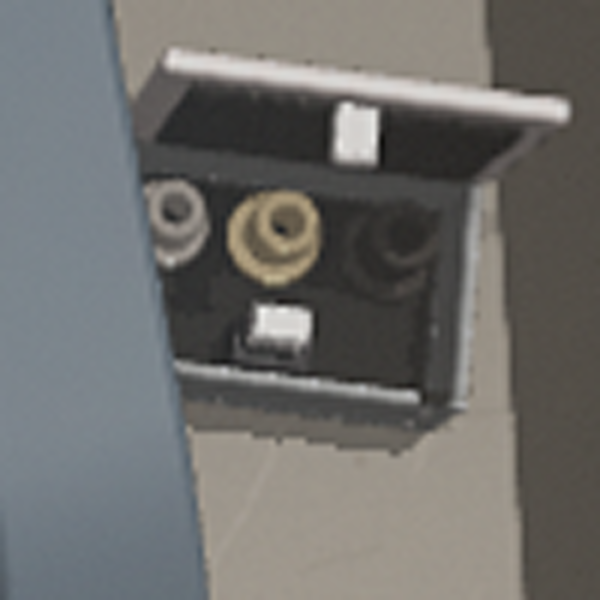

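View pics/s20f.png

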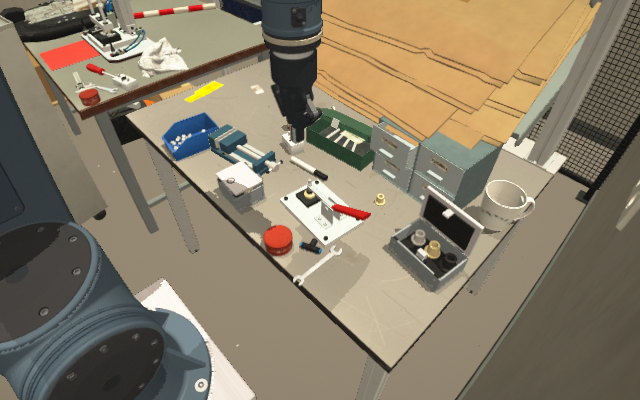

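View pics/t20f.png

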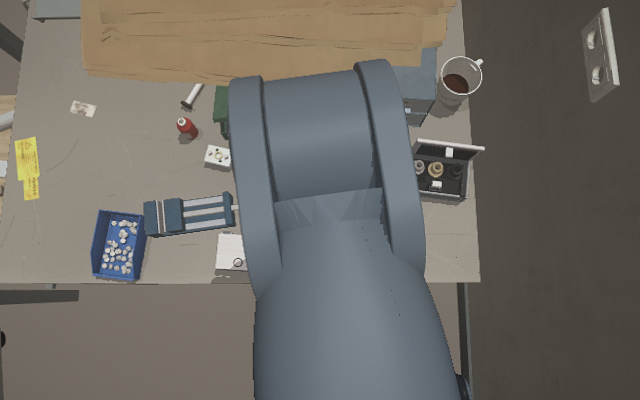

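```bash
python3 - <<'E'
from workcell import *
s=observe(); print(s["force"],abs(s["qd"]).max(),s["clock"]); print(job_done())
E
```

```text
[ 0.30253762 -0.13909355 -0.08897144] 0.006612089182775354 18.225
the job is handed in; nothing more can be done
None
```

The large case is open and I handed the job in at 18.2 s. One contact force late in the push may have broken the 40 N rule.

- **Press:** I pushed the lid pad down with the shut fingertips until it met the stop, at about 23 N. The images showed the gap at the front of the lid closing.
- **Release:** I pulled away, and the lid sprang up by itself to about 0.8 rad and stayed there with nothing touching it.
- **Push:** I pushed the lid's front edge up and back with the outside of the fingers, then backed off to about 450, 61, 223 mm.

**Last checks:** The two cameras put the lid at about 1.51 and 1.55 rad; at least 1.4 is needed. In the images the large case shows no visible shift, the small case is shut and the loose parts look unmoved. The force reading was about zero and the arm was at rest and clear.

**What disagreed or went wrong:**
- **Height offset:** The real fingertip was about 24 mm higher than the reported TCP height. I relied on force and pictures instead.
- **High force:** At the end of the push the wrist read about 51 N upward and 19 N back. The gripper had probably caught the top edge of the lid. I backed off straight away, and neither the lid nor the case moved. This was below the 120 N wrist limit. If the gripper's body was touching the lid rather than the fingers, it may have passed the 40 N body limit, and I could not tell which from the readings.

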